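# Find the packed instrument tin by its weight and present it over the register

## Robot

A 7-joint arm with a two-finger parallel gripper is mounted at the origin on a cart in front of the work surface, level with it; the furniture and walls round the work are solid. World frame = base frame: x ahead of the robot, y to its left, z up, the work surface at z = 0. Lengths are in m, angles in rad, forces in N, time in s.
With the tool pointing down it reaches from about 0.425 to 0.925 m from the base axis. Payload 6.8 kg.
Tool frame: the origin (TCP) lies on the centre line of the jaws, within the pads' length; the fingertips stand 25 mm ahead of it and the grasp point (between the pads) lies 6 mm ahead of it; z points along the fingers, y is the line along which they close (so a half turn about z gives the same grasp; the last joint's range is limited). The gripper opens to 85 mm and grips with 20 to 120 N. Pads are 22 mm wide; open, the fingers measure 114 mm over their backs; the gripper's body (76 mm by 85 mm) begins 54 mm behind the grasp point. The pads swing forward as they close: fully open they stand 13 mm farther back than shut.
Start: joints at [-1.29, 0.477, 0.022, 1.555, -0.011, 1.109, -0.083], TCP at [0.256, 0.625, 0.256] pointing down, gripper open.
Joint ranges: [-2.96, 2.96], [-0.34, 2.1], [-1.41, 1.46], [0.24, 2.44], [-1.37, 4.51], [0.17, 1.92], [-2.96, 2.96]. Speed limits (rad/s): [2.39, 2.39, 3.14, 3.14, 3.14, 3.14, 3.14].

## Interface

Orientations are given as a rotation vector (axis times angle).
In Python, from bench import status, imaging, workorder gives the robot as it stands.
- The arm moves only by the tool send_rows, never from a script. Its argument "steps" is a list of rows, each an object of numbers: "dx", "dy", "dz": the shift along the tool's x, y, z in cm; "yaw": the turn about the tool's z in degrees; "gripper": the opening, from 0 (shut) to 1 (fully open). A call has 1 to 5 rows; each row is the pose to reach, as a shift and turn from the pose commanded when the call began, along the tool's axes at that moment; what a row does not reach only later rows make up. A row lasts 1/8 s, in which the tool goes at most 62.5 mm and 10.7 degrees, less where a joint would pass 70% of its speed; a pose out of reach is approached as far as the arm can. A call with a gripper value outside its range is refused whole. The fingers move at their own pace and stop on an object; "force" is the grip in N (left out, the last holds). Time passes only in rows, so rows that repeat a pose let the fingers close. It gives the time, the measured TCP pose, the force, the opening and the grip force at its end, in the units of the state.
- status.get_obs(): the state, without advancing time (a new reading comes with each control period).
- imaging.grab_frame(name): name is "scene" or "top" or "wrist"; returns a dict with "color" (384x512x3 uint8, red, green, blue), "depth" (384x512 float32, m along the optical axis (not along the pixel's ray), 0 where there is no reading), "K" (3x3 intrinsics, pixels), "R" (3x3) and "t" (3): a world point X has camera coordinates R X + t. Camera axes: x right, y down, z forward; pixel columns grow to the right and rows downward; lengths in m; the calibration is good to about 2 mm. A picture is of the moment at which its call begins.
- workorder.hand_in(): hands the job in; it is judged then, once.
The state is a dict: "clock": time; "joints": joint angles; "qvel": joint speeds; "tau": joint torques, N m; "tcp_pos": TCP position; "orientation": TCP orientation; "contact_force": force on the tool from outside, world axes, zero at the start; "moment": the same for the moment, N m; "grip_width": finger opening in m; "gripper_force": force on a finger pad.
Only numpy, scipy, OpenCV 4.12 (cv2) and the standard library are available. Lean on these libraries where they do the work, as an engineer would, in place of code of your own. Each camera call takes 0.05 s, during which the arm holds its last target. There are 200 camera calls.

## Task

The tray holds two closed instrument tins that look alike: one is packed, the other has only its empty insert inside, and since they are sterile they are told apart by weight, not by opening. Lift the left tin by its handle clear of the tray and set it gently back in its bay, then lift the right one clear and compare. Finish holding the heavier tin by its handle, level and still, about a hand's breadth above the middle of the register for signing out, with the lighter tin standing flat in its own bay, untouched; the program ends while still holding it, and the small things lying about stay where they are.

Things in the scene. Friction and masses are not known exactly. Their poses are not given: they have to be found in the camera images.
- tin_left: Steel instrument tin, lid fixed shut, in the tray's left bay (larger y); both look the same. Body 80 mm (its x) by 172 mm (its y), lid top at 36 mm; 97 x 176 mm over hinge and tab. Origin: centre of the underside, z up. Its y lies along the tray's x. Weight hidden: 0.44 to 0.54 kg if empty, 0.7 to 1.0 kg if packed, insert 4 mm loose; which is packed changes.
- tin_right: Steel instrument tin, lid fixed shut, in the tray's right bay (smaller y); both look the same. Body 80 mm (its x) by 172 mm (its y), lid top at 36 mm; 97 x 176 mm over hinge and tab. Origin: centre of the underside, z up. Its y lies along the tray's x. Weight hidden: 0.44 to 0.54 kg if empty, 0.7 to 1.0 kg if packed, insert 4 mm loose; which is packed changes.
- grip_left (a point): Centre of the fixed grey grip on the left tin's lid handle (tin's x 2.6, y 0, z 47.5 mm): 11 mm wide (tin's x), 34 mm long (tin's y), 10 mm high, 6 mm of air below it to the lid, nothing beside it. Pinch from above, fingers closing along the tin's x, fingertips about 8 mm below this point. A grip of about 60 N holds it. Same axes as the tin.
- grip_right (a point): Centre of the fixed grey grip on the right tin's lid handle (tin's x 2.6, y 0, z 47.5 mm): 11 mm wide (tin's x), 34 mm long (tin's y), 10 mm high, 6 mm of air below it to the lid, nothing beside it. Pinch from above, fingers closing along the tin's x, fingertips about 8 mm below this point. A grip of about 60 N holds it. Same axes as the tin.
- tray: Fixed low stainless tray, 198 mm (its x, away from the robot) by 222 mm (its y, to the left), bail handles at both x ends. Floor 4 mm; walls and middle divider 4 mm thick, 19 mm high with rim; two bays side by side in y, each 190 x 105 mm inside. Origin: centre of the underside. Turned up to 0.2 rad; it may stand left or right of the register.
- bay_left (a point): Centre of the floor of the tray's left bay (4 mm above the worktop); the left tin's origin stands within 3 mm of it.
- bay_right (a point): Centre of the floor of the tray's right bay (4 mm above the worktop); the right tin's origin stands within 3 mm of it.
- register: The dressing register: closed grey board folder lying flat, fixed, 338 mm (its x) by 258 mm (its y), 15 mm thick. Origin: centre of the underside.
- cup: Bystander: small steel cup (gallipot), 63 mm across, 38 mm high, near the trolley's left edge. Origin: centre of the underside.
- gauze_pouch: Bystander: flat sealed gauze pouch, 60 x 88 x 9 mm, near the left edge. Origin: centre of the underside.
- clamp: Bystander: artery clamp with two ring handles lying flat, 57 x 148 x 8 mm, near the right edge. Origin: its middle, underside.
- tape: Bystander: roll of tape lying flat, 58 mm across, 12 mm high, near the right edge. Origin: centre of the underside.

How it is judged:
On the way, in this order (a step that is already met when the one before it is completed fails the run):
1. the left tin is lifted clear of the tray by the gripper while the right one stands in its bay (z of tin_left in the frame of tray above 0.022 m and contact force between the fingers and tin_left above 1 N and contact force between tin_left and tray below 0.05 N and horizontal distance between tin_right and bay_right below 0.02 m and z of tin_right in the frame of tray below 0.008 m and angle between tin_right's own z axis and vertical below 0.06 rad and linear speed of tin_right below 0.03 m/s), for 0.2 s.
2. the left tin stands flat in its own bay again, let go (horizontal distance between tin_left and bay_left below 0.02 m and z of tin_left in the frame of tray below 0.008 m and angle between tin_left's own z axis and vertical below 0.06 rad and linear speed of tin_left below 0.03 m/s and contact force between the fingers and tin_left below 0.2 N), for 0.1 s.
3. the right tin is lifted clear of the tray by the gripper while the left one stands in its bay (z of tin_right in the frame of tray above 0.022 m and contact force between the fingers and tin_right above 1 N and contact force between tin_right and tray below 0.05 N and horizontal distance between tin_left and bay_left below 0.02 m and z of tin_left in the frame of tray below 0.008 m and angle between tin_left's own z axis and vertical below 0.06 rad and linear speed of tin_left below 0.03 m/s), for 0.2 s.
At the end, for the whole second after the job is handed in: Heavier tin held still, tilt below 0.17 rad, underside 60 to 250 mm above the worktop, centre within 60 mm in plan of the register's centre; the lighter (loads the tray by under 6 N) stands flat in its own bay, within 20 mm of its centre, untouched by the fingers (((contact force between the fingers and tin_left above 1 N and height (world z) of tin_left between 0.06 and 0.25 m and horizontal distance between tin_left and register below 0.06 m and angle between tin_left's own z axis and vertical below 0.17 rad and linear speed of tin_left below 0.03 m/s and angular speed of tin_left below 0.3 rad/s and (horizontal distance between tin_right and bay_right below 0.02 m and z of tin_right in the frame of tray below 0.008 m and angle between tin_right's own z axis and vertical below 0.06 rad and linear speed of tin_right below 0.03 m/s) and contact force between the fingers and tin_right below 0.2 N and contact force between tin_right and tray between 2.5 and 6 N) or (contact force between the fingers and tin_right above 1 N and height (world z) of tin_right between 0.06 and 0.25 m and horizontal distance between tin_right and register below 0.06 m and angle between tin_right's own z axis and vertical below 0.17 rad and linear speed of tin_right below 0.03 m/s and angular speed of tin_right below 0.3 rad/s and (horizontal distance between tin_left and bay_left below 0.02 m and z of tin_left in the frame of tray below 0.008 m and angle between tin_left's own z axis and vertical below 0.06 rad and linear speed of tin_left below 0.03 m/s) and contact force between the fingers and tin_left below 0.2 N and contact force between tin_left and tray between 2.5 and 6 N))); the arm keeps its last pose, push and grip.
It fails at once if a tin is tipped more than 0.5 rad (angle between any of tin_left, tin_right's own z axis and vertical above 0.5 rad).
It fails at once if a tin is dropped: falls freely, out of the fingers, at over 0.45 m/s (about 10 mm) ((linear speed of tin_left above 0.45 m/s and contact force between the fingers and tin_left below 0.2 N) or (linear speed of tin_right above 0.45 m/s and contact force between the fingers and tin_right below 0.2 N)).
It fails at once if a bystander is moved more than 30 mm (distance of any of cup, gauze_pouch, clamp, tape from where it was at the start of the episode above 0.03 m).
It also fails if it takes over 72 s, if anything falls off the work surface, if the arm or the gripper's body presses on something with over 40 N, if the wrist force passes 120 N, or if a joint passes its speed limit or range.

## Working session

There is one attempt and no reset: what is moved stays moved. The work goes in short steps, Python scripts to look and compute and a tool call to move; the robot and the scene stay as the last step left them, time stands still between calls to the robot, and variables do not carry over. Pictures are saved under pics/ and viewed, at most 10 in all, crops included, and the job is handed in when it is done.

Besides the shell and the picture viewer there is one more tool, called after "Call:" as name(argument=value, ...), one argument or row to a line, values as JSON. send_rows: Moves the arm, as the interface text tells. Its arguments: {"type":"object","properties":{"steps":{"type":"array"},"force":{"type":"number"}},"required":["steps"]}

```bash
mkdir -p pics; python3 - <<'E'
from bench import status, imaging
import cv2,numpy as np
o=status.get_obs();print(o)
for n in("top","scene"):
    f=imaging.grab_frame(n);np.savez(f"pics/{n}0.npz",**f);cv2.imwrite(f"pics/{n}0.png",f["color"][:,:,::-1]);print(n,f["K"],f["R"],f["t"])
a=cv2.imread("pics/top0.png");cv2.imwrite("pics/top0b.png",cv2.resize(a,(768,576)))
E
```

```text
{'clock': 0.0, 'joints': array([-1.29010301,  0.47778365,  0.0223405 ,  1.55646632, -0.01148472,
        1.10931044, -0.08310056]), 'qvel': array([-1.10823851e-03, -1.15804677e-03,  7.34029950e-05, -4.39392172e-04,
        6.21845342e-04, -4.81800138e-04,  4.65513549e-04]), 'tau': array([-2.83125846e-04, -5.96459198e+01,  1.60803493e+00, -2.81193942e+01,
        1.25515464e-02,  9.70438414e-03,  4.30124919e-05]), 'tcp_pos': array([0.2556783 , 0.62410076, 0.25533045]), 'orientation': array([-6.06794121e-01, -3.08222330e+00,  2.87105375e-03]), 'contact_force': array([-0.82189651, -0.45492705,  0.70260825]), 'moment': array([-0.00532308,  0.00618846,  0.03116922]), 'gripper_force': 0.0, 'grip_width': 0.08532394641855114}
top [[473.47968853   0.         254.77487152]
 [  0.         473.47968853 191.7141697 ]
 [  0.           0.           1.        ]] [[ 0.01350057 -0.9995041   0.02844815]
 [-0.99174858 -0.01701235 -0.12706425]
 [ 0.12748521 -0.02649797 -0.99148645]] [-0.02759162  0.52834334  1.32184876]
scene [[398.4415712    0.         244.83962714]
 [  0.         398.4415712  197.62535685]
 [  0.           0.           1.        ]] [[-0.80348216 -0.59532494 -0.00215354]
 [-0.28646137  0.38978951 -0.87521655]
 [ 0.52187767 -0.70260398 -0.48372652]] [0.41412619 0.19286673 1.18621216]
```

View pics/top0b.png

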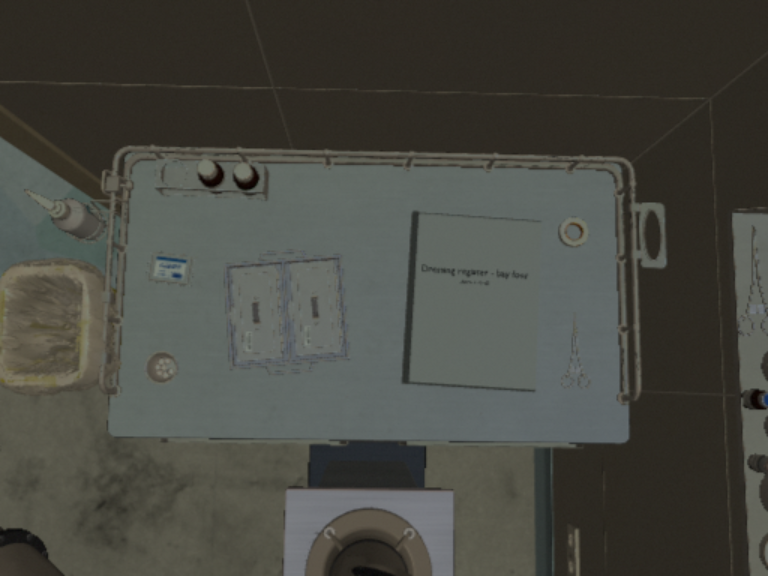

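View pics/scene0.png

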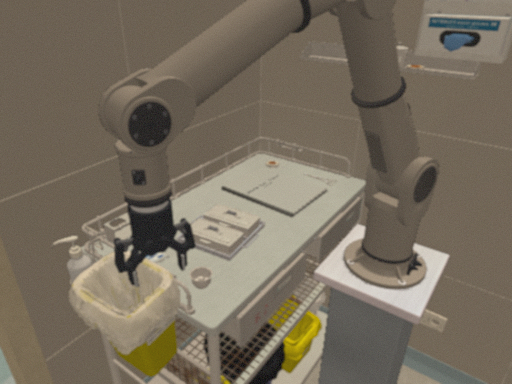

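The top view shows the tray centred near (288,313) in the 768-px view, with the dark grips at (256,313) and (315,307). The register is at about (474,300), and the bystanders are at the left and right edges. Next I'll measure them.

```bash
cat > h.py <<'E'
import numpy as np,cv2
from bench import status,imaging
def ray(f,uv,z):
    uv=np.atleast_2d(uv).astype(float);K,R,t=f["K"],f["R"],f["t"]
    d=np.c_[uv,np.ones(len(uv))]@np.linalg.inv(K).T@R; c=-R.T@t
    return c+d*((z-c[2])/d[:,2])[:,None]
def world(f):
    h,w=f["depth"].shape;v,u=np.mgrid[:h,:w];D=f["depth"]
    P=np.stack([u,v,np.ones_like(u)],-1)@np.linalg.inv(f["K"]).T*D[...,None]
    return (P-f["t"])@f["R"]
E
python3 - <<'E'
from h import *
f=dict(np.load("pics/top0.npz"));W=world(f);g=cv2.cvtColor(f["color"],cv2.COLOR_RGB2GRAY)
roi=np.zeros_like(g);roi[165:255,140:245]=1
m=((g<75)&(roi>0)).astype(np.uint8)
n,l,s,c=cv2.connectedComponentsWithStats(m)
for i in range(1,n):
    if s[i,4]>15:
        p=np.argwhere(l==i)[:,::-1].astype(np.float32);r=cv2.minAreaRect(ray(f,p,.0565)[:,:2].astype(np.float32)*1000)
        print("dark",s[i],c[i],ray(f,c[i],.0565)[0],r)
for lo,hi,nm,x0,x1 in((.03,.05,"tins",140,245),(.008,.03,"reg",260,370)):
    q=(W[...,2]>lo)&(W[...,2]<hi)&(f["depth"]>0);q[:, :x0]=0;q[:,x1:]=0;q[:135]=0;q[265:]=0
    n,l,s,c=cv2.connectedComponentsWithStats(q.astype(np.uint8))
    for i in range(1,n):
        if s[i,4]>200:
            P=W[l==i];print(nm,s[i],P.mean(0),cv2.minAreaRect((P[:,:2]*1000).astype(np.float32)))
cv2.imwrite("pics/crop0.png",cv2.resize(f["color"][130:270,140:380,::-1],None,fx=3.3,fy=3.3,interpolation=cv2.INTER_CUBIC))
E
```

```text
dark [208 198   4  14  35] [209.4 204.8] [0.48672894 0.10762137 0.0565    ] ((487.5940856933594, 107.36785125732422), (36.61109924316406, 8.368462562561035), 1.4916342496871948)
dark [169 202   4  13  42] [170.14285714 208.35714286] [0.47497762 0.21659362 0.0565    ] ((476.01861572265625, 215.64332580566406), (33.77568054199219, 8.319104194641113), 2.086904525756836)
tins [ 192  173   36   64 1875] [0.48839586 0.10737392 0.04130117] ((489.02532958984375, 110.79706573486328), (175.9794464111328, 96.80638885498047), 5.847540855407715)
tins [ 153  177   36   64 1894] [0.4762615  0.21641367 0.04135   ] ((476.8155822753906, 220.1583251953125), (175.51715087890625, 96.54744720458984), 5.750960350036621)
reg [ 268  140   93  121 9286] [ 0.50849532 -0.19468298  0.01311845] ((512.5401611328125, -195.23477172851562), (258.07806396484375, 337.8528137207031), 87.36353302001953)
```

View pics/crop0.png

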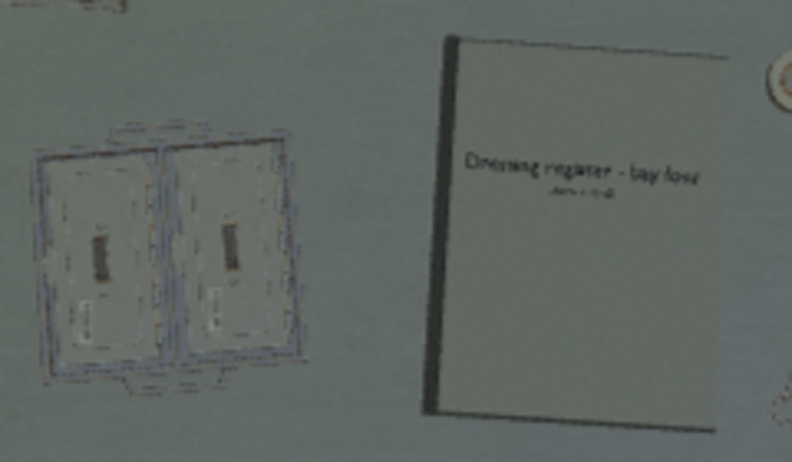

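```bash
cat >> h.py <<'E'
from scipy.spatial.transform import Rotation as Ro
def go(x,y,z,a=95.9):
    """shift in tool axes (cm) and yaw (deg) to bring TCP to x,y,z with tool y at world angle a"""
    o=status.get_obs();R=Ro.from_rotvec(o["orientation"]).as_matrix()
    d=R.T@(np.array([x,y,z])-o["tcp_pos"])*100
    yw=(-(a-np.degrees(np.arctan2(R[1,1],R[0,1])))+90)%180-90
    print("d cm",d.round(2),"yaw",yw.round(2),"tcp",o["tcp_pos"].round(4),"tilt",np.degrees(np.arccos(-R[2,2])).round(2),"F",o["contact_force"].round(2),"w",o["grip_width"].round(4),"t",o["clock"])
E
python3 -c "
from h import *
go(.476,.216,.2)"
```

```text
Traceback (most recent call last):
  File "h.py", line 17, in go
    print("d cm",d.round(2),"yaw",yw.round(2),"tcp",o["tcp_pos"].round(4),"tilt",np.degrees(np.arccos(-R[2,2])).round(2),"F",o["contact_force"].round(2),"w",o["grip_width"].round(4),"t",o["clock"])
                                                                                                                                                             ^^^^^^^^^^^^^^^^^^^^^
AttributeError: 'float' object has no attribute 'round'
```

```bash
sed -i 's/o\["grip_width"\].round(4)/round(o["grip_width"],4)/' h.py
python3 -c "
from h import *
go(.476,.216,.2)"
```

```text
d cm [-35.86 -29.41   5.59] yaw -28.18 tcp [0.2557 0.6242 0.2554] tilt 0.09 F [ 0.51  0.08 -0.41] w 0.0852 t 0.1
```

Call:
send_rows(
  steps=[
    {"dx": -4,"dy": -3.3,"dz": 0.5,"yaw": -4},
    {"dx": -8.5,"dy": -7,"dz": 1,"yaw": -9},
    {"dx": -13,"dy": -10.7,"dz": 2,"yaw": -14},
    {"dx": -17.5,"dy": -14.4,"dz": 3,"yaw": -20},
    {"dx": -22,"dy": -18,"dz": 4,"yaw": -28.2,"gripper": 0.6},
  ],
)

```text
validation failed for argument at $.st...
```

```bash
python3 -c "
from h import *
go(.476,.216,.18)"
```

```text
d cm [-35.86 -29.4    7.59] yaw -28.18 tcp [0.2557 0.6242 0.2554] tilt 0.09 F [ 0.51  0.08 -0.41] w 0.0852 t 0.1
```

Call:
send_rows(
  steps=[
    {"dx": -4,"dy": -3.3,"dz": 0.5,"yaw": -4,"gripper": 1},
    {"dx": -8.5,"dy": -7,"dz": 1,"yaw": -9,"gripper": 1},
    {"dx": -13,"dy": -10.7,"dz": 2,"yaw": -14,"gripper": 1},
    {"dx": -17.5,"dy": -14.4,"dz": 3,"yaw": -20,"gripper": 1},
    {"dx": -22,"dy": -18,"dz": 4,"yaw": -28.2,"gripper": 0.6},
  ],
)

```text
clock: 0.72
tcp_pos: [0.3918, 0.3727, 0.2158]
orientation: [0.169, -3.137, 0.001]
contact_force: [1.8, 0.0, 0.6]
grip_width: 0.0696
gripper_force: 0.0
```

```bash
python3 -c "
from h import *
go(.476,.216,.18)"
```

```text
d cm [ -6.69 -16.48   3.59] yaw 0.27 tcp [0.3918 0.3727 0.2158] tilt 0.02 F [1.79 0.05 0.64] w 0.0696 t 0.725
```

Every row needs all of its fields.

Call:
send_rows(
  steps=[
    {"dx": -2,"dy": -5,"dz": 1,"yaw": 0.2,"gripper": 0.6},
    {"dx": -4,"dy": -10,"dz": 2,"yaw": 0.2,"gripper": 0.6},
    {"dx": -5.7,"dy": -14.2,"dz": 3,"yaw": 0.2,"gripper": 0.6},
    {"dx": -6.7,"dy": -16.5,"dz": 3.6,"yaw": 0.2,"gripper": 0.6},
    {"dx": -6.7,"dy": -16.5,"dz": 3.6,"yaw": 0.2,"gripper": 0.6},
  ],
)

```text
clock: 1.35
tcp_pos: [0.4753, 0.2151, 0.1796]
orientation: [0.15, -3.137, 0.002]
contact_force: [-0.6, 0.1, 0.5]
grip_width: 0.0513
gripper_force: 0.0
```

```bash
python3 -c "
from h import *
go(.476,.216,.09)
f=imaging.grab_frame('wrist');cv2.imwrite('pics/w1.png',f['color'][:,:,::-1]);np.savez('pics/w1.npz',**f)
g=cv2.cvtColor(f['color'],cv2.COLOR_RGB2GRAY);K,R,t=f['K'],f['R'],f['t']
for p in [(.476,.216,.0565),(.4875,.1075,.0565)]:
    c=K@(R@np.array(p)+t);print(c[:2]/c[2])
"
```

```text
d cm [-0.09  0.1   8.96] yaw -0.43 tcp [0.4753 0.2151 0.1796] tilt 0.11 F [-0.56  0.12  0.52] w 0.0513 t 1.35
[255.94092469 192.14794601]
[142.97778942 192.98440084]
```

View pics/w1.png

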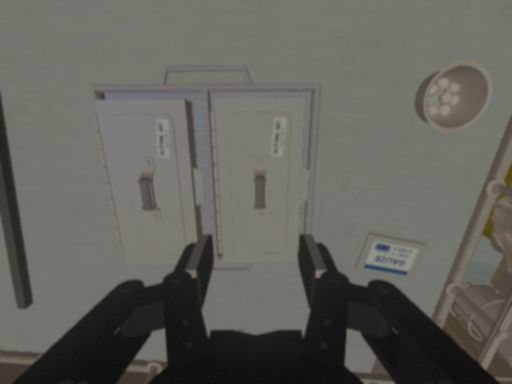

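The wrist view shows the left tin's grip at (260,188), where I projected it (256,192). The right tin looks turned and out of its bay (grip at (148,190), dark gap on its right). I'll check that with the top camera.

```bash
cat > meas.py <<'E'
from h import *
import sys
n0=sys.argv[1]
f=imaging.grab_frame("top");W=world(f);np.savez(f"pics/{n0}.npz",**f)
q=(W[...,2]>.03)&(W[...,2]<.053)&(f["depth"]>0);q[:, :130]=0;q[:,255:]=0;q[:135]=0;q[265:]=0
n,l,s,c=cv2.connectedComponentsWithStats(q.astype(np.uint8))
for i in range(1,n):
    if s[i,4]>200:
        P=W[l==i];A=np.c_[P[:,:2],np.ones(len(P))];k=np.linalg.lstsq(A,P[:,2],rcond=None)[0]
        print(s[i],P.mean(0).round(4),"slope",k[:2].round(3),cv2.minAreaRect((P[:,:2]*1000).astype(np.float32)))
cv2.imwrite(f"pics/{n0}.png",cv2.resize(f["color"][130:270,120:270,::-1],None,fx=4,fy=4,interpolation=cv2.INTER_CUBIC))
w=dict(np.load("pics/w1.npz"));Ww=world(w)
for (u,v) in [(110,110),(180,110),(130,250),(185,250),(225,105),(290,105),(225,250),(290,250),(150,165),(260,165)]: print((u,v),Ww[v,u].round(4))
E
python3 meas.py top1
```

```text
[ 192  173   36   64 1875] [0.4886 0.1072 0.0414] slope [ 0.002 -0.011] ((489.11492919921875, 110.83306121826172), (176.00335693359375, 96.77128601074219), 5.843719959259033)
[163 177  23  20 325] [0.5425 0.2062 0.0411] slope [-0.024  0.005] ((538.310791015625, 208.94979858398438), (55.78702163696289, 61.43199920654297), 6.069941997528076)
[172 205  17  34 355] [0.444  0.1849 0.0413] slope [0.015 0.002] ((437.75323486328125, 186.0743865966797), (92.38321685791016, 40.81782531738281), 9.62610149383545)
(110, 110) [0.4142 0.0741 0.0414]
(180, 110) [0.4079 0.1387 0.0413]
(130, 250) [0.5626 0.0842 0.0415]
(185, 250) [0.4725 0.1768 0.1716]
(225, 105) [0.3994 0.1799 0.0416]
(290, 105) [0.3936 0.2394 0.0416]
(225, 250) [0.5523 0.189  0.0415]
(290, 250) [0.5457 0.2608 0.0407]
(150, 165) [0.4626 0.1101 0.0433]
(260, 165) [0.4518 0.2176 0.0448]
```

View pics/top1.png

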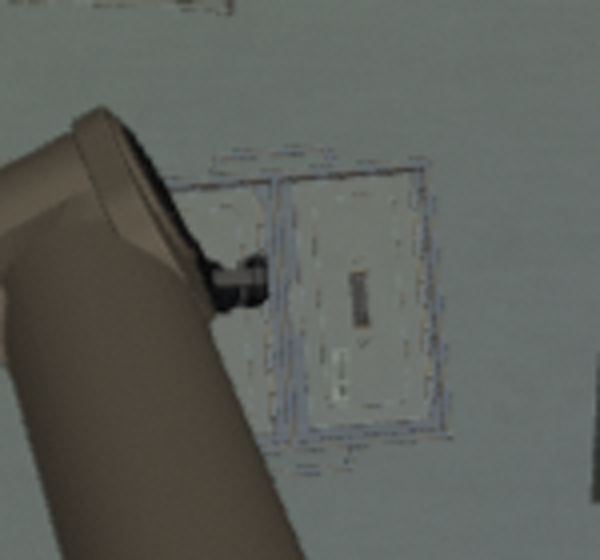

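In the top view the right tin hasn't moved, so the turn was only wrist-camera perspective. Now I'll refine the grip from the wrist image.

```bash
python3 - <<'E'
from h import *
f=dict(np.load("pics/w1.npz"));W=world(f)
for nm,(u0,u1) in dict(L=(245,275),R=(135,165)).items():
    m=np.zeros((384,512),np.uint8);s=W[165:215,u0:u1,2];m[165:215,u0:u1]=(s>.052)&(s<.065)
    p=np.argwhere(m)[:,::-1];P=W[m>0];print(nm,len(p),p.mean(0),P.mean(0).round(4),cv2.minAreaRect((P[:,:2]*1000).astype(np.float32)))
go(.476,.216,.0685)
E
```

```text
L 400 [259.51  192.215] [0.4757 0.2194 0.057 ] ((476.8520812988281, 219.70986938476562), (34.27420425415039, 11.00788402557373), 5.466691493988037)
R 445 [146.33258427 193.69438202] [0.4879 0.1108 0.0567] ((488.93145751953125, 110.17343139648438), (33.124168395996094, 12.571187019348145), 5.6775641441345215)
d cm [-0.14 -0.24 11.17] yaw -0.15 tcp [0.4744 0.2182 0.1802] tilt 0.04 F [ 0.17 -0.03 -0.53] w 0.0513 t 1.45
```

```bash
python3 -c "
from h import *
go(.476,.219,.09)"
```

```text
d cm [-0.17  0.06  9.02] yaw -0.15 tcp [0.4744 0.2182 0.1802] tilt 0.04 F [ 0.17 -0.03 -0.53] w 0.0513 t 1.45
```

Call:
send_rows(
  steps=[
    {"dx": -0.15,"dy": 0.1,"dz": 3,"yaw": 0,"gripper": 0.55},
    {"dx": -0.15,"dy": 0.1,"dz": 6,"yaw": 0,"gripper": 0.5},
    {"dx": -0.15,"dy": 0.1,"dz": 8,"yaw": 0,"gripper": 0.5},
    {"dx": -0.15,"dy": 0.1,"dz": 9,"yaw": 0,"gripper": 0.5},
    {"dx": -0.15,"dy": 0.1,"dz": 9,"yaw": 0,"gripper": 0.5},
  ],
)

```text
clock: 2.08
tcp_pos: [0.4757, 0.2195, 0.0901]
orientation: [0.159, -3.137, -0.0]
contact_force: [0.7, 1.2, 0.5]
grip_width: 0.043
gripper_force: 0.0
```

```bash
python3 -c "
from h import *
go(.476,.219,.0685)
f=imaging.grab_frame('wrist');cv2.imwrite('pics/w2.png',f['color'][:,:,::-1])
go(.476,.219,.0685)"
```

```text
d cm [-0.02 -0.05  2.16] yaw -0.09 tcp [0.4757 0.2195 0.0901] tilt 0.05 F [0.7  1.17 0.47] w 0.043 t 2.075
d cm [ 0.03 -0.04  2.22] yaw -0.12 tcp [0.4763 0.2195 0.0907] tilt 0.03 F [ 0.54 -0.17  0.27] w 0.0426 t 2.125
```

View pics/w2.png

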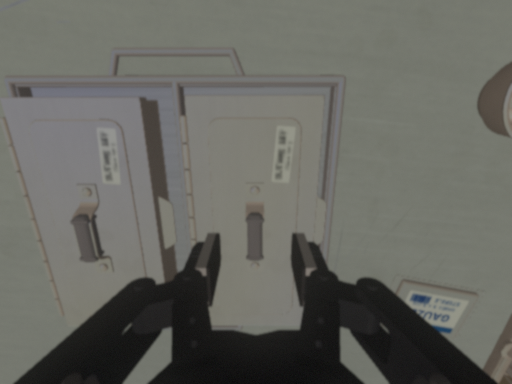

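The grip at (255,232) sits centred between the fingertips at (213,255) and (298,255). I'll descend and close on it.

Call:
send_rows(
  steps=[
    {"dx": 0,"dy": 0,"dz": 1.2,"yaw": 0,"gripper": 0.4},
    {"dx": 0,"dy": 0,"dz": 2.1,"yaw": 0,"gripper": 0.4},
    {"dx": 0,"dy": 0,"dz": 2.15,"yaw": 0,"gripper": 0.4},
    {"dx": 0,"dy": 0,"dz": 2.15,"yaw": 0,"gripper": 0.2},
    {"dx": 0,"dy": 0,"dz": 2.15,"yaw": 0,"gripper": 0.05},
  ],
  force=65,
)

```text
clock: 2.75
tcp_pos: [0.4764, 0.2188, 0.0691]
orientation: [-0.157, 3.137, 0.0]
contact_force: [-1.0, -0.1, 2.1]
grip_width: 0.009
gripper_force: 64.1
```

Call:
send_rows(
  steps=[
    {"dx": 0,"dy": 0,"dz": 0,"yaw": 0,"gripper": 0},
    {"dx": 0,"dy": 0,"dz": 0,"yaw": 0,"gripper": 0},
    {"dx": 0,"dy": 0,"dz": 0,"yaw": 0,"gripper": 0},
    {"dx": 0,"dy": 0,"dz": 0,"yaw": 0,"gripper": 0},
  ],
  force=65,
)

```text
clock: 3.25
tcp_pos: [0.4764, 0.2188, 0.0691]
orientation: [-0.157, 3.137, 0.0]
contact_force: [-2.2, -0.4, 5.7]
grip_width: 0.009
gripper_force: 64.6
```

Call:
send_rows(
  steps=[
    {"dx": 0,"dy": 0,"dz": -0.6,"yaw": 0,"gripper": 0},
    {"dx": 0,"dy": 0,"dz": -1.6,"yaw": 0,"gripper": 0},
    {"dx": 0,"dy": 0,"dz": -2.8,"yaw": 0,"gripper": 0},
    {"dx": 0,"dy": 0,"dz": -4,"yaw": 0,"gripper": 0},
    {"dx": 0,"dy": 0,"dz": -4.5,"yaw": 0,"gripper": 0},
  ],
)

```text
clock: 3.88
tcp_pos: [0.4768, 0.2188, 0.115]
orientation: [-0.157, 3.136, 0.001]
contact_force: [0.4, 0.1, -8.7]
grip_width: 0.0092
gripper_force: 64.0
```

Call:
send_rows(
  steps=[
    {"dx": 0,"dy": 0,"dz": 0,"yaw": 0,"gripper": 0},
    {"dx": 0,"dy": 0,"dz": 0,"yaw": 0,"gripper": 0},
    {"dx": 0,"dy": 0,"dz": 0,"yaw": 0,"gripper": 0},
    {"dx": 0,"dy": 0,"dz": 0,"yaw": 0,"gripper": 0},
  ],
)

```text
clock: 4.38
tcp_pos: [0.4761, 0.2185, 0.1135]
orientation: [0.157, -3.137, 0.0]
contact_force: [0.4, -0.3, -8.4]
grip_width: 0.0087
gripper_force: 64.0
```

```bash
cat > weigh.py <<'E'
from h import *
F=[]
for i in range(8):
    imaging.grab_frame("wrist");o=status.get_obs();F.append(np.r_[o["contact_force"],o["moment"]])
F=np.array(F);print("mean",F.mean(0).round(2),"std",F.std(0).round(2));go(.476,.219,.0685)
E
python3 weigh.py; python3 meas.py top2
```

```text
mean [-0.01 -0.19 -8.53  0.02  0.03 -0.01] std [0.53 0.21 0.72 0.02 0.03 0.03]
d cm [0.02 0.04 4.53] yaw -0.17 tcp [0.4763 0.2186 0.1138] tilt 0.0 F [-0.76 -0.18 -7.77] w 0.0095 t 4.775
[ 192  173   36   64 1878] [0.4886 0.1073 0.0415] slope [ 0.002 -0.004] ((489.5397033691406, 110.79244995117188), (176.62144470214844, 96.61153411865234), 5.847708702087402)
(110, 110) [0.4142 0.0741 0.0414]
(180, 110) [0.4079 0.1387 0.0413]
(130, 250) [0.5626 0.0842 0.0415]
(185, 250) [0.4725 0.1768 0.1716]
(225, 105) [0.3994 0.1799 0.0416]
(290, 105) [0.3936 0.2394 0.0416]
(225, 250) [0.5523 0.189  0.0415]
(290, 250) [0.5457 0.2608 0.0407]
(150, 165) [0.4626 0.1101 0.0433]
(260, 165) [0.4518 0.2176 0.0448]
```

The left tin weighs about 8.5 N (0.87 kg), so it looks like the packed one. I'll set it back gently.

Call:
send_rows(
  steps=[
    {"dx": 0,"dy": 0,"dz": 1,"yaw": 0,"gripper": 0},
    {"dx": 0,"dy": 0,"dz": 2.2,"yaw": 0,"gripper": 0},
    {"dx": 0,"dy": 0,"dz": 3.2,"yaw": 0,"gripper": 0},
    {"dx": 0,"dy": 0,"dz": 3.9,"yaw": 0,"gripper": 0},
    {"dx": 0,"dy": 0,"dz": 4.3,"yaw": 0,"gripper": 0},
  ],
)

```text
clock: 5.45
tcp_pos: [0.4761, 0.2185, 0.0701]
orientation: [0.157, -3.137, 0.001]
contact_force: [0.5, -0.0, -8.0]
grip_width: 0.0093
gripper_force: 63.9
```

Call:
send_rows(
  steps=[
    {"dx": 0,"dy": 0,"dz": 0.1,"yaw": 0,"gripper": 0},
    {"dx": 0,"dy": 0,"dz": 0.2,"yaw": 0,"gripper": 0},
    {"dx": 0,"dy": 0,"dz": 0.2,"yaw": 0,"gripper": 0},
    {"dx": 0,"dy": 0,"dz": 0.2,"yaw": 0,"gripper": 0},
  ],
)

```text
clock: 5.95
tcp_pos: [0.4765, 0.2187, 0.0692]
orientation: [-0.157, 3.137, 0.001]
contact_force: [-0.5, -0.4, -4.8]
grip_width: 0.0089
gripper_force: 64.3
```

Call:
send_rows(
  steps=[
    {"dx": 0,"dy": 0,"dz": 0.1,"yaw": 0,"gripper": 0},
    {"dx": 0,"dy": 0,"dz": 0.1,"yaw": 0,"gripper": 0},
    {"dx": 0,"dy": 0,"dz": 0.1,"yaw": 0,"gripper": 0.2},
    {"dx": 0,"dy": 0,"dz": 0.1,"yaw": 0,"gripper": 0.4},
    {"dx": 0,"dy": 0,"dz": 0.1,"yaw": 0,"gripper": 0.5},
  ],
)

```text
clock: 6.58
tcp_pos: [0.4767, 0.2189, 0.068]
orientation: [-0.157, 3.137, 0.001]
contact_force: [0.2, -0.2, -0.4]
grip_width: 0.0425
gripper_force: 0.0
```

Call:
send_rows(
  steps=[
    {"dx": 0,"dy": 0,"dz": 0,"yaw": 0,"gripper": 0.5},
    {"dx": 0,"dy": 0,"dz": -1.5,"yaw": 0,"gripper": 0.5},
    {"dx": 0,"dy": 0,"dz": -4,"yaw": 0,"gripper": 0.5},
    {"dx": 0,"dy": 0,"dz": -6,"yaw": 0,"gripper": 0.5},
    {"dx": 0,"dy": 0,"dz": -6,"yaw": 0,"gripper": 0.5},
  ],
)

```text
clock: 7.2
tcp_pos: [0.4775, 0.2193, 0.13]
orientation: [-0.156, 3.134, 0.003]
contact_force: [0.5, 0.3, -0.3]
grip_width: 0.0426
gripper_force: 0.0
```

```bash
python3 -c "
from h import *
for i in range(3): imaging.grab_frame('wrist')
go(.4885,.1102,.13)"
```

```text
d cm [ -0.17 -10.9   -0.25] yaw -0.17 tcp [0.4759 0.2185 0.1275] tilt 0.03 F [ 1.01  0.14 -0.24] w 0.043 t 7.35
```

Call:
send_rows(
  steps=[
    {"dx": -0.05,"dy": -3,"dz": 0,"yaw": 0,"gripper": 0.5},
    {"dx": -0.1,"dy": -7,"dz": 0,"yaw": 0,"gripper": 0.5},
    {"dx": -0.15,"dy": -10,"dz": 0,"yaw": 0,"gripper": 0.5},
    {"dx": -0.15,"dy": -10.9,"dz": 0,"yaw": 0,"gripper": 0.5},
    {"dx": -0.15,"dy": -10.9,"dz": 2,"yaw": 0,"gripper": 0.5},
  ],
)

```text
clock: 7.98
tcp_pos: [0.4896, 0.1104, 0.1082]
orientation: [-0.155, 3.136, 0.001]
contact_force: [0.3, -0.1, 0.2]
grip_width: 0.0426
gripper_force: 0.0
```

```bash
python3 - <<'E'
from h import *
for i in range(4): f=imaging.grab_frame('wrist')
cv2.imwrite('pics/w3.png',f['color'][:,:,::-1]);W=world(f)
m=np.zeros((384,512),np.uint8);s=W[170:290,235:280,2];m[170:290,235:280]=(s>.052)&(s<.062)
P=W[m>0];print(len(P),P.mean(0),cv2.minAreaRect((P[:,:2]*1000).astype(np.float32)))
go(.4885,.1102,.0685)
E
python3 meas.py top3|head -3
```

```text
743 [0.4872336  0.10984338 0.05678482] ((488.2237243652344, 109.8901596069336), (33.728092193603516, 11.587848663330078), 5.930634021759033)
d cm [-0.02 -0.1   3.9 ] yaw -0.1 tcp [0.4882 0.1112 0.1075] tilt 0.08 F [-0.32 -0.14 -0.98] w 0.0426 t 8.175
[ 153  178   28   63 1187] [0.4683 0.2316 0.0415] slope [ 0.004 -0.044] ((475.26275634765625, 234.29196166992188), (179.06146240234375, 66.4416732788086), 11.807390213012695)
(110, 110) [0.4142 0.0741 0.0414]
(180, 110) [0.4079 0.1387 0.0413]
```

View pics/w3.png

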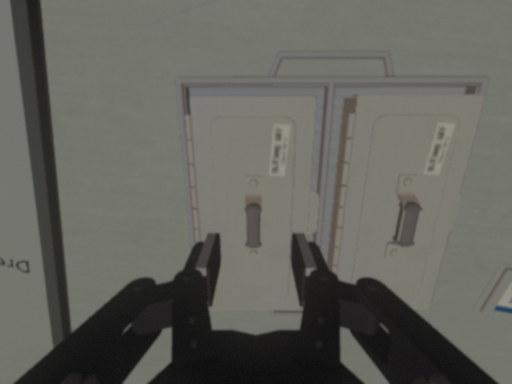

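The right grip at (254,225) is centred between the fingertips, and the left tin is back in its bay.

Call:
send_rows(
  steps=[
    {"dx": 0,"dy": -0.1,"dz": 1.5,"yaw": 0,"gripper": 0.5},
    {"dx": 0,"dy": -0.1,"dz": 3.2,"yaw": 0,"gripper": 0.4},
    {"dx": 0,"dy": -0.1,"dz": 3.85,"yaw": 0,"gripper": 0.4},
    {"dx": 0,"dy": -0.1,"dz": 3.85,"yaw": 0,"gripper": 0.2},
    {"dx": 0,"dy": -0.1,"dz": 3.85,"yaw": 0,"gripper": 0},
  ],
  force=65,
)

```text
clock: 8.85
tcp_pos: [0.4887, 0.1093, 0.0695]
orientation: [0.157, -3.138, -0.0]
contact_force: [-0.5, -0.9, -4.1]
grip_width: 0.0088
gripper_force: 64.4
```

Call:
send_rows(
  steps=[
    {"dx": 0,"dy": 0,"dz": 0,"yaw": 0,"gripper": 0},
    {"dx": 0,"dy": 0,"dz": 0,"yaw": 0,"gripper": 0},
    {"dx": 0,"dy": 0,"dz": 0,"yaw": 0,"gripper": 0},
    {"dx": 0,"dy": 0,"dz": 0,"yaw": 0,"gripper": 0},
  ],
)

```text
clock: 9.35
tcp_pos: [0.4888, 0.1093, 0.0695]
orientation: [-0.157, 3.138, 0.0]
contact_force: [-1.1, -0.7, 1.4]
grip_width: 0.009
gripper_force: 64.9
```

Call:
send_rows(
  steps=[
    {"dx": 0,"dy": 0,"dz": -0.6,"yaw": 0,"gripper": 0},
    {"dx": 0,"dy": 0,"dz": -1.6,"yaw": 0,"gripper": 0},
    {"dx": 0,"dy": 0,"dz": -2.8,"yaw": 0,"gripper": 0},
    {"dx": 0,"dy": 0,"dz": -4,"yaw": 0,"gripper": 0},
    {"dx": 0,"dy": 0,"dz": -4.5,"yaw": 0,"gripper": 0},
  ],
)

```text
clock: 9.98
tcp_pos: [0.4893, 0.1095, 0.1155]
orientation: [-0.157, 3.136, 0.001]
contact_force: [-0.2, 0.1, -4.7]
grip_width: 0.0092
gripper_force: 64.3
```

Call:
send_rows(
  steps=[
    {"dx": 0,"dy": 0,"dz": 0,"yaw": 0,"gripper": 0},
    {"dx": 0,"dy": 0,"dz": 0,"yaw": 0,"gripper": 0},
    {"dx": 0,"dy": 0,"dz": 0,"yaw": 0,"gripper": 0},
    {"dx": 0,"dy": 0,"dz": 0,"yaw": 0,"gripper": 0},
  ],
)

```text
clock: 10.48
tcp_pos: [0.4885, 0.1093, 0.114]
orientation: [0.157, -3.137, 0.0]
contact_force: [0.0, 0.8, -4.2]
grip_width: 0.009
gripper_force: 64.3
```

```bash
python3 weigh.py
```

```text
mean [ 0.15 -0.11 -4.81 -0.01  0.   -0.02] std [0.54 0.44 0.34 0.03 0.04 0.03]
d cm [ 0.17 11.04  4.58] yaw -0.17 tcp [0.4887 0.1093 0.1143] tilt 0.0 F [-0.21 -0.64 -4.66] w 0.009 t 10.875
```

The right tin weighs about 4.8 N (0.49 kg), so it's the empty one and the left is heavier. I'll put the right one back.

Call:
send_rows(
  steps=[
    {"dx": 0,"dy": 0,"dz": 1,"yaw": 0,"gripper": 0},
    {"dx": 0,"dy": 0,"dz": 2.2,"yaw": 0,"gripper": 0},
    {"dx": 0,"dy": 0,"dz": 3.2,"yaw": 0,"gripper": 0},
    {"dx": 0,"dy": 0,"dz": 3.9,"yaw": 0,"gripper": 0},
    {"dx": 0,"dy": 0,"dz": 4.3,"yaw": 0,"gripper": 0},
  ],
)

```text
clock: 11.5
tcp_pos: [0.4885, 0.1092, 0.0706]
orientation: [0.157, -3.137, 0.0]
contact_force: [0.5, 0.0, -4.5]
grip_width: 0.009
gripper_force: 64.2
```

Call:
send_rows(
  steps=[
    {"dx": 0,"dy": 0,"dz": 0.1,"yaw": 0,"gripper": 0},
    {"dx": 0,"dy": 0,"dz": 0.2,"yaw": 0,"gripper": 0},
    {"dx": 0,"dy": 0,"dz": 0.25,"yaw": 0,"gripper": 0},
    {"dx": 0,"dy": 0,"dz": 0.25,"yaw": 0,"gripper": 0},
    {"dx": 0,"dy": 0,"dz": 0.25,"yaw": 0,"gripper": 0},
  ],
)

```text
clock: 12.12
tcp_pos: [0.489, 0.1094, 0.0695]
orientation: [-0.157, 3.137, 0.0]
contact_force: [-2.7, -0.0, 5.6]
grip_width: 0.0094
gripper_force: 65.5
```

Seated.

Call:
send_rows(
  steps=[
    {"dx": 0,"dy": 0,"dz": -0.05,"yaw": 0,"gripper": 0.2},
    {"dx": 0,"dy": 0,"dz": -0.05,"yaw": 0,"gripper": 0.4},
    {"dx": 0,"dy": 0,"dz": -0.05,"yaw": 0,"gripper": 0.5},
    {"dx": 0,"dy": 0,"dz": -0.5,"yaw": 0,"gripper": 0.5},
    {"dx": 0,"dy": 0,"dz": -2,"yaw": 0,"gripper": 0.5},
  ],
)

```text
clock: 12.75
tcp_pos: [0.4882, 0.1091, 0.0889]
orientation: [0.157, -3.136, 0.001]
contact_force: [-0.3, 1.7, -0.4]
grip_width: 0.0426
gripper_force: 0.0
```

Call:
send_rows(
  steps=[
    {"dx": 0,"dy": 0,"dz": -2,"yaw": 0,"gripper": 0.5},
    {"dx": 0,"dy": 0,"dz": -4,"yaw": 0,"gripper": 0.5},
    {"dx": 0,"dy": 0,"dz": -4,"yaw": 0,"gripper": 0.5},
  ],
)

```text
clock: 13.12
tcp_pos: [0.4901, 0.1097, 0.1309]
orientation: [-0.156, 3.134, 0.002]
contact_force: [-0.5, -0.0, 0.0]
grip_width: 0.0427
gripper_force: 0.0
```

```bash
python3 -c "
from h import *
for i in range(3): imaging.grab_frame('wrist')
go(.4765,.2189,.11)"; python3 meas.py top4|head -3
```

```text
d cm [ 0.09 11.03  1.86] yaw -0.18 tcp [0.4884 0.1093 0.1286] tilt 0.02 F [-0.64  0.58 -0.22] w 0.0424 t 13.275
[ 153  178   28   63 1185] [0.4676 0.2316 0.0414] slope [ 0.007 -0.044] ((474.6837158203125, 234.8150634765625), (179.33984375, 67.3429183959961), 12.818572044372559)
(110, 110) [0.4142 0.0741 0.0414]
(180, 110) [0.4079 0.1387 0.0413]
```

Call:
send_rows(
  steps=[
    {"dx": 0.02,"dy": 3,"dz": 0,"yaw": 0,"gripper": 0.5},
    {"dx": 0.05,"dy": 7,"dz": 0,"yaw": 0,"gripper": 0.5},
    {"dx": 0.1,"dy": 10,"dz": 0,"yaw": 0,"gripper": 0.5},
    {"dx": 0.1,"dy": 11,"dz": 0,"yaw": 0,"gripper": 0.5},
    {"dx": 0.1,"dy": 11,"dz": 2,"yaw": 0,"gripper": 0.5},
  ],
)

```text
clock: 13.95
tcp_pos: [0.4776, 0.2193, 0.1092]
orientation: [-0.158, 3.136, 0.001]
contact_force: [0.6, -0.7, -0.0]
grip_width: 0.0424
gripper_force: 0.0
```

```bash
python3 - <<'E'
from h import *
for i in range(4): f=imaging.grab_frame('wrist')
W=world(f)
m=np.zeros((384,512),np.uint8);s=W[170:290,235:280,2];m[170:290,235:280]=(s>.052)&(s<.062)
P=W[m>0];print(len(P),P.mean(0),cv2.minAreaRect((P[:,:2]*1000).astype(np.float32)))
go(.4765,.2189,.0685)
E
python3 meas.py top5|head -3
```

```text
748 [0.47527103 0.21925032 0.05680986] ((476.72698974609375, 219.52444458007812), (33.95186233520508, 11.63679027557373), 5.4855217933654785)
d cm [-0.    0.16  4.  ] yaw -0.26 tcp [0.4767 0.2174 0.1085] tilt 0.1 F [-0.39  0.41  0.16] w 0.0425 t 14.15
[ 192  173   36   64 1891] [0.4888 0.1074 0.0413] slope [ 0.001 -0.011] ((489.835693359375, 110.98027038574219), (176.8067169189453, 97.07768249511719), 5.679859638214111)
[166 177  21  23 317] [0.5392 0.2004 0.0413] slope [-0.02   0.008] ((540.7320556640625, 197.716064453125), (72.82354736328125, 45.81464767456055), 27.729793548583984)
[174 208  15  31 274] [0.4415 0.1819 0.0414] slope [0.011 0.011] ((437.3023376464844, 175.18038940429688), (84.72425842285156, 37.1619987487793), 21.76692008972168)
```

The right tin stands flat at its original position. Now I'll grasp the left one.

Call:
send_rows(
  steps=[
    {"dx": 0,"dy": 0.1,"dz": 1.5,"yaw": 0,"gripper": 0.5},
    {"dx": 0,"dy": 0.1,"dz": 3.2,"yaw": 0,"gripper": 0.4},
    {"dx": 0,"dy": 0.1,"dz": 3.95,"yaw": 0,"gripper": 0.4},
    {"dx": 0,"dy": 0.1,"dz": 3.95,"yaw": 0,"gripper": 0.2},
    {"dx": 0,"dy": 0.1,"dz": 3.95,"yaw": 0,"gripper": 0},
  ],
  force=70,
)

```text
clock: 14.82
tcp_pos: [0.4765, 0.2194, 0.0691]
orientation: [0.157, -3.137, 0.001]
contact_force: [1.4, -0.9, -4.2]
grip_width: 0.0087
gripper_force: 69.5
```

Call:
send_rows(
  steps=[
    {"dx": 0,"dy": 0,"dz": 0,"yaw": 0,"gripper": 0},
    {"dx": 0,"dy": 0,"dz": 0,"yaw": 0,"gripper": 0},
    {"dx": 0,"dy": 0,"dz": 0,"yaw": 0,"gripper": 0},
  ],
)

```text
clock: 15.2
tcp_pos: [0.4763, 0.2195, 0.0691]
orientation: [0.157, -3.137, 0.0]
contact_force: [0.3, -1.0, -8.4]
grip_width: 0.0085
gripper_force: 69.2
```

Call:
send_rows(
  steps=[
    {"dx": 0,"dy": 0,"dz": -0.6,"yaw": 0,"gripper": 0},
    {"dx": 0,"dy": 0,"dz": -1.8,"yaw": 0,"gripper": 0},
    {"dx": 0,"dy": 0,"dz": -3.4,"yaw": 0,"gripper": 0},
    {"dx": 0,"dy": 0,"dz": -5.4,"yaw": 0,"gripper": 0},
    {"dx": 0,"dy": 0,"dz": -7.4,"yaw": 0,"gripper": 0},
  ],
)

```text
clock: 15.82
tcp_pos: [0.4768, 0.2197, 0.145]
orientation: [-0.157, 3.137, 0.001]
contact_force: [0.7, 0.6, -7.8]
grip_width: 0.0091
gripper_force: 69.1
```

Call:
send_rows(
  steps=[
    {"dx": 0,"dy": 0,"dz": -1.2,"yaw": 0,"gripper": 0},
    {"dx": 0,"dy": 0,"dz": -1.5,"yaw": 0,"gripper": 0},
    {"dx": 0,"dy": 0,"dz": -1.5,"yaw": 0,"gripper": 0},
  ],
)

```text
clock: 16.2
tcp_pos: [0.4764, 0.2195, 0.1581]
orientation: [0.157, -3.137, 0.0]
contact_force: [-0.4, 1.0, -8.9]
grip_width: 0.0087
gripper_force: 69.2
```

```bash
python3 -c "
from h import *
imaging.grab_frame('wrist');imaging.grab_frame('wrist');go(.5125,-.195,.16)"
```

```text
d cm [  0.52 -41.59  -0.21] yaw -0.18 tcp [0.4762 0.2194 0.1576] tilt 0.08 F [-0.66 -0.53 -8.49] w 0.0091 t 16.3
```

Call:
send_rows(
  steps=[
    {"dx": 0,"dy": -1,"dz": 0,"yaw": 0,"gripper": 0},
    {"dx": 0.05,"dy": -3,"dz": 0,"yaw": 0,"gripper": 0},
    {"dx": 0.1,"dy": -6,"dz": 0,"yaw": 0,"gripper": 0},
    {"dx": 0.1,"dy": -9.5,"dz": 0,"yaw": 0,"gripper": 0},
    {"dx": 0.15,"dy": -13,"dz": 0,"yaw": 0,"gripper": 0},
  ],
)

```text
clock: 16.92
tcp_pos: [0.4879, 0.0872, 0.1582]
orientation: [0.154, -3.137, 0.001]
contact_force: [-0.5, -0.3, -7.9]
grip_width: 0.009
gripper_force: 69.1
```

Call:
send_rows(
  steps=[
    {"dx": 0.05,"dy": -3.5,"dz": 0,"yaw": 0,"gripper": 0},
    {"dx": 0.1,"dy": -7,"dz": 0,"yaw": 0,"gripper": 0},
    {"dx": 0.1,"dy": -10.5,"dz": 0,"yaw": 0,"gripper": 0},
    {"dx": 0.15,"dy": -14,"dz": 0,"yaw": 0,"gripper": 0},
    {"dx": 0.2,"dy": -17.5,"dz": 0,"yaw": 0,"gripper": 0},
  ],
)

```text
clock: 17.55
tcp_pos: [0.5027, -0.0871, 0.1582]
orientation: [0.154, -3.137, 0.001]
contact_force: [0.1, 1.0, -7.7]
grip_width: 0.0086
gripper_force: 69.1
```

Call:
send_rows(
  steps=[
    {"dx": 0,"dy": -3.5,"dz": 0,"yaw": 0,"gripper": 0},
    {"dx": 0.1,"dy": -6.5,"dz": 0,"yaw": 0,"gripper": 0},
    {"dx": 0.1,"dy": -9,"dz": 0,"yaw": 0,"gripper": 0},
    {"dx": 0.15,"dy": -10.5,"dz": 0,"yaw": 0,"gripper": 0},
    {"dx": 0.15,"dy": -11.1,"dz": 0,"yaw": 0,"gripper": 0},
  ],
)

```text
clock: 18.18
tcp_pos: [0.5125, -0.1961, 0.1581]
orientation: [0.154, -3.137, 0.0]
contact_force: [-0.7, -0.1, -8.6]
grip_width: 0.0089
gripper_force: 69.1
```

Call:
send_rows(
  steps=[
    {"dx": 0,"dy": 0,"dz": 0,"yaw": 0,"gripper": 0},
    {"dx": 0,"dy": 0,"dz": 0,"yaw": 0,"gripper": 0},
    {"dx": 0,"dy": 0,"dz": 0,"yaw": 0,"gripper": 0},
    {"dx": 0,"dy": 0,"dz": 0,"yaw": 0,"gripper": 0},
    {"dx": 0,"dy": 0,"dz": 0,"yaw": 0,"gripper": 0},
  ],
)

```text
clock: 18.8
tcp_pos: [0.5132, -0.1945, 0.1583]
orientation: [-0.157, 3.138, 0.0]
contact_force: [0.6, -0.5, -9.3]
grip_width: 0.0086
gripper_force: 69.1
```

```bash
python3 -c "
from h import *
f=imaging.grab_frame('scene');cv2.imwrite('pics/s2.png',f['color'][:,:,::-1]);go(.5125,-.195,.16)"; python3 meas.py top6|head -3
```

```text
d cm [ 0.07 -0.03 -0.17] yaw -0.16 tcp [ 0.5132 -0.1946  0.1583] tilt 0.0 F [ 0.01 -0.   -8.49] w 0.0083 t 18.85
[ 192  173   36   64 1874] [0.4888 0.1072 0.0414] slope [-0.    -0.007] ((489.8564147949219, 110.92636108398438), (176.73561096191406, 96.86614990234375), 5.680393218994141)
(110, 110) [0.4142 0.0741 0.0414]
(180, 110) [0.4079 0.1387 0.0413]
```

View pics/s2.png

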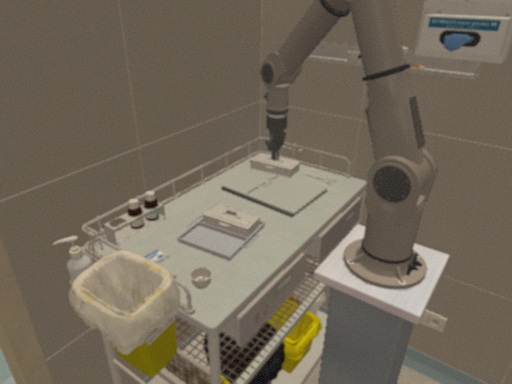

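The tin is held level at (275,163) above the register. The right tin is in its bay at (232,220), the left bay is empty, and the bystanders are in place.

```bash
python3 -c "
from bench import workorder
print(workorder.hand_in())"
```

```text
the job is handed in; nothing more can be done
None
```

I handed the job in with the left tin, the heavier at about 0.87 kg, held level and still over the middle of the register; the right tin (about 0.49 kg) stands flat in its own bay, and no verdict came back.

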